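Roll a wafer canister round until its label faces front, then latch it

TASK

With a fingertip on the edge of its lid, gently roll the round wafer canister round on its turning stand until its label faces the front of the stand, where the sliding latch is; the wafers inside are fragile, so never press on the canister with more than 15 N. Then push the latch fully home, with no more than 20 N, so that its nose sits in the slot in the canister's foot below the label. Leave the canister on the stand and the other things on the desk where they are.

Things in the scene. Friction and masses are not known exactly. Their poses are not given: they have to be found in the camera images.
- stand: low aluminium stand, fixed on four adjustable feet that hold its underside anywhere from 0 to 10 mm above the desk: a disc 132 mm across, 12 mm high, with a 60 mm wide tongue of the same height that runs out to 130 mm from the disc's centre at the front and carries the latch. Origin: disc's centre on its underside, on the turning axis; x points from front to back (the latch is at -x), z up
- canister: flat round wafer canister, about 0.35 kg, 110 mm across, 52 mm high, too wide to grip: grey body and ribbed grey lid 13 mm high, white foot ring (radius 47 to 57 mm, 10 mm high) fitting loosely (2 mm) over the hub. Origin: centre of its underside, 18 mm above the stand's; the label is on its -x side. The foot ring's only slot, 18 mm wide, is right below the middle of the label
- hub (a joint): the 90 mm steel hub with rubber buttons on the stand, hidden under the canister, which it carries: turns endlessly either way (rad, anticlockwise from above) in a stiff bearing, about 0.06 N m of friction, and stays where it is left. A fingertip bearing down with some 5 to 10 N, 30 to 40 mm from the centre of the lid, rolls canister and hub round together; a lighter touch slips
- label (a point): middle of the white paper label on the canister's side, 52.5 mm from its axis, 44 mm above the stand's underside. The label is 60 mm long round the body, 22 mm high; a 14 mm wide tail of it is folded up over the lid's edge and shows from above as a strip with a dark line, 16 mm long, pointing at the lid's centre
- lid_top (a point): centre of the canister's lid, whose top is flat all over and 70 mm above the stand's underside; pressing down on it farther than 40 mm from this centre may tip the canister
- latch (a joint): the latch at the front of the stand: 0 drawn back (the start), 0.014 m fully home; slides towards the turning axis (stand +x) against 1.5 N of friction, stays where it is left. Its nose, 10 mm wide, enters the slot if the label is within 4 mm (4 degrees) of straight front; otherwise it stops against the foot ring after about 5 mm
- latch_grip (a point): on the latch's upright grey thumb piece, a block 12 mm (along the slide) by 22 mm (across) reaching from 14 to 46 mm above the stand's underside; this point is on its middle, 36 mm above that underside and, with the latch drawn back, 108 mm in front of the turning axis. Its front face, away from the canister, is free to push on
- kapton_roll: roll of clear film tape lying flat, 74 mm across, 19 mm high, left of the stand; a bystander; origin at the centre of its underside
- probe_card: small green circuit card 52x78x11 mm lying flat, right of the stand; a bystander; origin at the centre of its underside
- loupe: small magnifier 45x30x14 mm, left of the stand; a bystander; origin at the centre of its underside
- jar: white screw jar with a black lid, 49 mm across, 40 mm high, left of the stand near the desk edge; a bystander; origin at the centre of its underside
- ref_block: grey block 30x45x20 mm, right of the stand near the robot; a bystander; origin at the centre of its underside
Mind the look-alikes: they are no part of the job. What is meant by the canister is not blue, and is the larger of those in its own colour.

How it is judged (in metres and radians):
On the way, in this order (a step that is already met when the one before it is completed fails the run):
1. the label faces the front of the stand (within 5 mm at the label) while the latch is still drawn back (less than 4 mm in) (y of label in the frame of stand between -0.005 and 0.005 m and x of label in the frame of stand below -0.04 m and value of joint latch below 0.004 m), for 0.2 s.
2. the latch is pushed home (more than 11.5 of its 14 mm) (value of joint latch above 0.0115 m), for 0.2 s.
At the end, for the whole second after the job is handed in: the latch is more than 11.5 mm in (of 14), the label faces the front of the stand within 7 mm sideways of its centre line, and the canister rests level on the hub (axis within 5 mm of the stand's, underside less than 21 mm above the stand's, tilt under 0.06 rad) (y of label in the frame of stand between -0.007 and 0.007 m and x of label in the frame of stand below -0.04 m and value of joint latch above 0.0115 m and horizontal distance between canister and stand below 0.005 m and z of canister in the frame of stand below 0.021 m and angle between canister's own z axis and vertical below 0.06 rad and linear speed of canister below 0.01 m/s); the robot touches nothing.
It fails at once if the robot presses on the canister with more than 18 N (contact force between any of the fingers, the arm and canister above 18 N).
It fails at once if the robot pushes on the stand or its latch with more than 25 N (contact force between any of the fingers, the arm and stand above 25 N).
It fails at once if the canister is lifted off the hub or tipped (underside more than 30 mm above the stand's, or 0.2 rad) (z of canister in the frame of stand above 0.03 m or angle between canister's own z axis and vertical above 0.2 rad).
It fails at once if a bystander is moved by more than 20 mm (distance of any of kapton_roll, probe_card, loupe, jar, ref_block from where it was at the start of the episode above 0.02 m).
It also fails if it takes over 72 s, if anything falls off the work surface, if the arm or the gripper's body presses on something with over 40 N, if the wrist force passes 120 N, or if a joint passes its speed limit or range.

ROBOT

A 6-joint arm with a two-finger parallel gripper is mounted at the origin on the work surface; the furniture and walls round the work are solid. World frame = base frame: x ahead of the robot, y to its left, z up, the work surface at z = 0. Lengths are in mm, angles in rad, forces in N, time in s.
With the tool pointing down it reaches from about 325 to 775 mm from the base axis. Payload 5.5 kg.
Tool frame: the origin (TCP) lies at the very end of the fingers, on their centre line; the grasp point (between the pads) lies 19 mm behind it (manip.grasp_offset is the distance from the TCP to the grasp point, in mm); z points along the fingers, y is the direction in which the jaws open and shut (so a half turn about z gives the same grasp; the last joint's range is limited). The gripper opens to 85 mm and grips with 20 to 120 N. Pads are 22 mm wide; open, the fingers measure 114 mm over their backs; the gripper's body (76 mm by 85 mm) begins 54 mm behind the grasp point. The pads swing forward as they close: fully open they stand 13 mm farther back than shut.
Start: joints at [-1.385, 0.091, 1.231, -0, 1.82, -0.057], TCP at [144.252, -582.416, 231.275] pointing down, gripper open.
Joint ranges: [-2.87, 2.87], [-0.86, 2.18], [0.17, 2.46], [-1.51, 4.65], [0.06, 2.69], [-2.65, 2.65]. Speed limits (rad/s): [2.57, 2.57, 3.01, 3.14, 3.14, 3.14].

INTERFACE

Orientations are given as a 3x3 rotation matrix whose columns are the frame's x, y, z axes.
In Python, from rig import telemetry, vision, hand_in, manip gives the robot as it stands. The module is installed in compiled form; this text tells all that it offers.
- The arm moves only by the shell command python3 -m jog 'ROWS' [FORCE]. ROWS is text: rows parted by semicolons, each of 7 numbers parted by spaces: the turn, a rotation vector about the tool's x, y, z in rad, then the shift along the tool's x, y, z in m, then the opening, from 0 (shut) to 1 (fully open). In form: ax ay az dx dy dz gripper; .... A call has 1 to 12 rows; each row is the pose to reach, as a shift and turn from the pose commanded when the call began, along the tool's axes at that moment; what a row does not reach only later rows make up. A row lasts 1/12 s, in which the tool goes at most 41.7 mm and 7.16 degrees, less where a joint would pass 70% of its speed; a pose out of reach is approached as far as the arm can. A call with a gripper value outside its range is refused whole. The fingers move at their own pace and stop on an object; FORCE is the grip in N (left out, the last holds). Time passes only in rows, so rows that repeat a pose let the fingers close. It gives the time, the measured TCP pose, the force and the opening at its end, in the units of the state.
- telemetry.get_state(): the state, without advancing time (a new reading comes with each control period).
- vision.camera(name): name is "scene" or "top" or "wrist"; returns the picture (400x640x3 uint8, red, green, blue); there is no depth.
- vision.get_calibration(name): a dict with "intrinsics" (3x3 intrinsics, pixels), "extrinsics" (4x4, takes a point from camera to world coordinates). Camera axes: x right, y down, z forward; pixel columns grow to the right and rows downward; lengths in mm; the calibration is good to about 2 mm. A picture is of the moment at which its call begins: read the wrist's pose just before it. get_calibration takes no time and is no camera call; for the wrist camera it gives the pose at the moment of the call.
- hand_in(): hands the job in, once; it reports no verdict.
Trained networks look in the newest picture that a camera, given by its name, has taken for a name from the list of things; names that differ only in an ending like _2 or _b are one class to them, and where a whole thing is asked for, a point or a joint stands for the part that bears it (a point fixed in the world has none). Each returns a list of dicts, best first, with "conf" (0 to 1); they miss things now and then, are a little off and sometimes report something else, mostly with a low value. They report only what shows in the picture. A call takes as long as a camera call. They do not tell look-alikes from the thing itself.
- vision.search_frame(camera, target): "centre" ([x, y, z] in mm, in world coordinates, good to about 4 mm: the middle of the surface that is visible of it).
- vision.outline_of(camera, target): "mask" (400x640 bool, what is visible of it).
The state is a dict: "t": time; "joint_positions": joint angles; "qvel": joint speeds; "tau": joint torques, N m; "position": TCP position; "eef_rot": TCP orientation; "ft_force": force on the tool from outside, world axes, zero at the start; "wrist_torque": the same for the moment, N m; "opening": opening from 0.0 (shut) to 1.0 (fully open).
Only numpy, scipy, OpenCV 4.12 (cv2) and the standard library are available. Lean on these libraries where they do the work, as an engineer would, in place of code of your own. Each camera call takes 0.05 s, during which the arm holds its last target.

## Working session

There is one attempt and no reset: what is moved stays moved. The work goes in short steps, Python scripts to look and compute and a shell command to move; the robot and the scene stay as the last step left them, time stands still between calls to the robot, and variables do not carry over. Pictures are saved under pics/ and viewed, and the job is handed in when it is done.

```bash
mkdir -p pics
python3 - <<'E'
from rig import telemetry, vision
import cv2
s=telemetry.get_state(); print(s)
for c in ["scene","top","wrist"]:
    im=vision.camera(c); cv2.imwrite(f"pics/{c}0.png",im[:,:,::-1])
    k=vision.get_calibration(c); print(c,k["intrinsics"].tolist(),k["extrinsics"].round(3).tolist())
E
```

```text
{'t': 0.0, 'joint_positions': array([-1.38470360e+00,  9.18355709e-02,  1.23192993e+00, -2.71233349e-05,
        1.81979347e+00, -5.67312614e-02]), 'qvel': array([-5.76331441e-04, -5.89945848e-04,  6.50534247e-04,  4.58290647e-05,
        1.72997556e-03, -2.10160253e-04]), 'tau': array([ 3.12146085e-04, -4.58718610e+01, -4.18027318e+01, -1.21695466e-04,
        1.13719961e-02,  5.04467849e-06]), 'position': array([ 144.18335152, -582.11348264,  230.13994532]), 'eef_rot': array([[ 9.70664450e-01,  2.40437881e-01, -3.89640262e-04],
       [ 2.40438181e-01, -9.70662540e-01,  1.92749517e-03],
       [ 8.52336486e-05, -1.96463544e-03, -9.99998066e-01]]), 'ft_force': array([-0.44844666,  0.29249968, -0.64292049]), 'wrist_torque': array([0.03092772, 0.06294521, 0.03323086]), 'opening': 0.9999569167260364}
scene [[421.78901038556137, 0.0, 322.32133317897404], [0.0, 421.78901038556137, 193.29521707436592], [0.0, 0.0, 1.0]] [[-0.896, 0.337, -0.291, 726.56], [0.445, 0.685, -0.578, 326.597], [0.005, -0.647, -0.763, 762.407], [0.0, 0.0, 0.0, 1.0]]
top [[428.50864526688605, 0.0, 327.7882497002727], [0.0, 428.50864526688605, 195.2852681455751], [0.0, 0.0, 1.0]] [[0.018, -0.996, 0.089, 365.518], [-1.0, -0.016, 0.018, -203.07], [-0.017, -0.089, -0.996, 1025.673], [0.0, 0.0, 0.0, 1.0]]
wrist [[340.9805653902055, 0.0, 318.3209611895308], [0.0, 340.9805653902055, 200.03729584070496], [0.0, 0.0, 1.0]] [[0.24, -0.929, -0.28, 213.81], [-0.971, -0.231, -0.067, -564.294], [-0.002, 0.288, -0.958, 373.668], [0.0, 0.0, 0.0, 1.0]]
```

View pics/scene0.png

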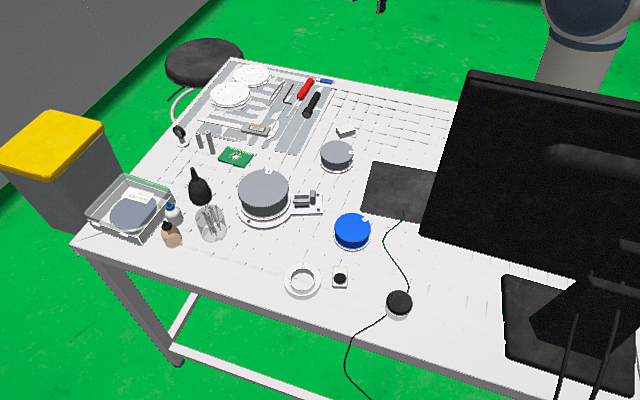

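View pics/top0.png

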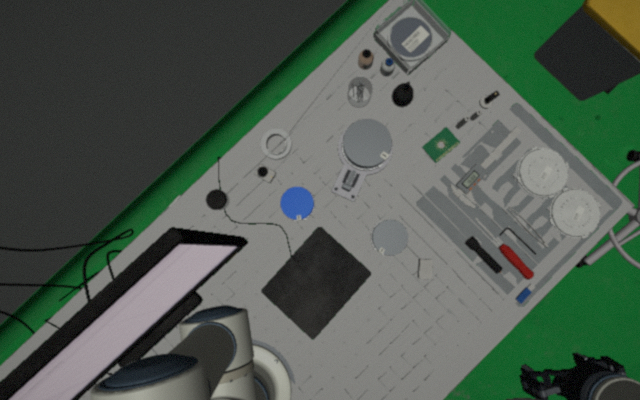

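View pics/wrist0.png

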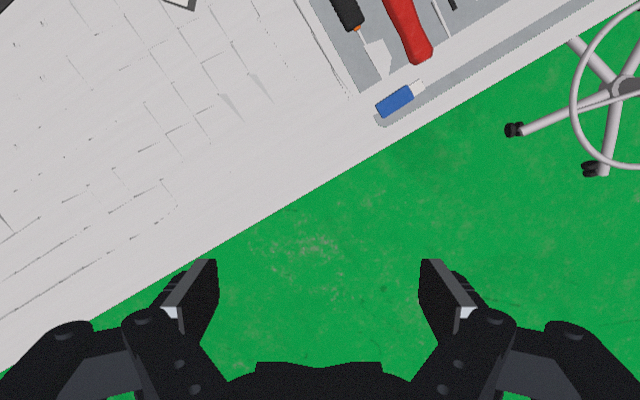

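Candidates for the canister in the top picture are the large grey one on the stand with the latch at (367,143), the smaller grey one at (390,237) and the blue one at (297,203). I choose the large grey one at (367,143); its tail is near (385,156) and the latch near (349,180). I'll check that in a close crop.

Run:
```python
import cv2
a=cv2.imread("pics/top0.png")[100:215,310:430]; b=cv2.imread("pics/scene0.png")[155:235,225:335]
cv2.imwrite("pics/topc.png",cv2.resize(a,None,fx=5,fy=5,interpolation=cv2.INTER_CUBIC))
cv2.imwrite("pics/scenec.png",cv2.resize(b,None,fx=6,fy=6,interpolation=cv2.INTER_CUBIC))
from rig import vision
for c in ["top","scene"]:
    vision.camera(c)
    for n in ["canister","lid_top","label","latch_grip","stand","latch","kapton_roll","probe_card","loupe","jar","ref_block"]:
        print(c,n,[(round(d["conf"],2),d["centre"].round() if hasattr(d["centre"],"round") else [round(v) for v in d["centre"]]) for d in vision.search_frame(c,n)][:3])
```

```text
top canister [(0.73, [359, -326, 40]), (0.71, [431, -115, 37]), (0.69, [570, -272, 70])]
top lid_top [(0.95, [358, -328, 36]), (0.92, [567, -269, 68]), (0.88, [431, -116, 34])]
top label [(0.92, [432, -110, 37]), (0.84, [569, -270, 65]), (0.68, [360, -324, 38])]
top latch_grip [(0.66, [482, -234, 24])]
top stand [(0.83, [492, -231, 15])]
top latch []
top kapton_roll [(0.59, [576, -61, 20])]
top probe_card [(0.87, [577, -450, 11]), (0.59, [478, -233, 22]), (0.45, [509, -30, 11])]
top loupe [(0.68, [509, -34, 13])]
top jar [(0.74, [438, 70, 41])]
top ref_block [(0.72, [285, -412, 20])]
scene canister [(0.92, [369, -317, 38]), (0.7, [441, -99, 37]), (0.61, [578, -246, 71])]
scene lid_top [(0.84, [439, -106, 38]), (0.8, [577, -253, 66]), (0.79, [366, -311, 37])]
scene label [(0.87, [580, -254, 70]), (0.77, [370, -312, 36]), (0.73, [438, -103, 36])]
scene latch_grip [(0.55, [481, -224, 24])]
scene stand [(0.78, [512, -218, 14])]
scene latch [(0.48, [478, -230, 24])]
scene kapton_roll [(0.57, [579, -55, 19])]
scene probe_card [(0.6, [580, -450, 5])]
scene loupe [(0.64, [508, -26, 12])]
scene jar [(0.97, [447, 83, 36])]
scene ref_block [(0.72, [291, -402, 18])]
```

View pics/topc.png

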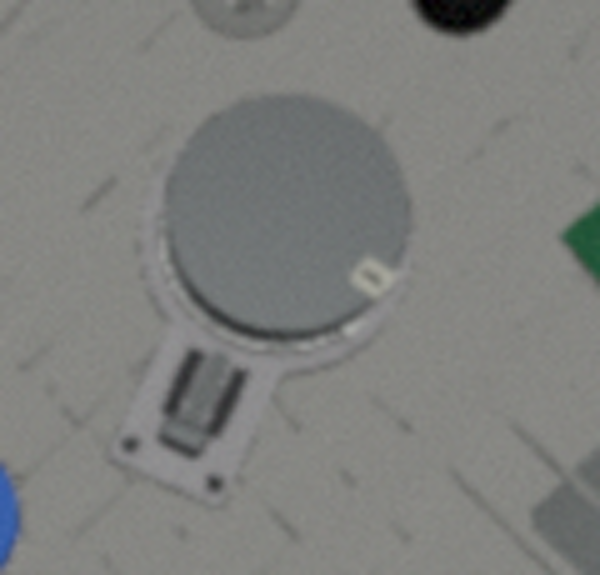

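View pics/scenec.png

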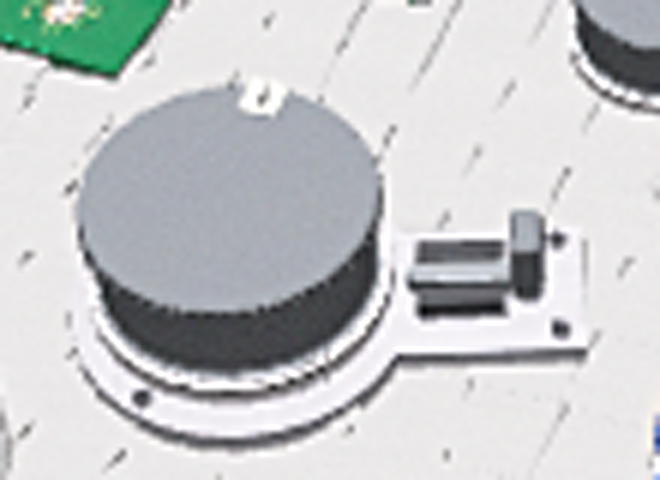

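The crop confirms it: the large grey canister sits on the stand with the latch. Top crop: lid centre about (288,216), tail about (373,277), latch drawn back toward (185,440).

```bash
cat > h.py <<'E'
import numpy as np
from rig import vision, telemetry
C={}
def cal(c):
    k=vision.get_calibration(c); return k["intrinsics"],k["extrinsics"]
def ray(c,uv,ke=None):
    K,E=ke or cal(c); d=np.linalg.solve(K,[uv[0],uv[1],1.]); d=E[:3,:3]@d
    return E[:3,3],d/np.linalg.norm(d)
def atz(c,uv,z,ke=None):
    o,d=ray(c,uv,ke); return o+d*(z-o[2])/d[2]
def tri(rs):
    A=np.zeros((3,3));b=np.zeros(3)
    for o,d in rs:
        P=np.eye(3)-np.outer(d,d);A+=P;b+=P@o
    p=np.linalg.solve(A,b); return p,[np.linalg.norm((np.eye(3)-np.outer(d,d))@(p-o)) for o,d in rs]
def proj(c,p,ke=None):
    K,E=ke or cal(c); q=K@(E[:3,:3].T@(np.asarray(p)-E[:3,3])); return q[:2]/q[2]
E
python3 - <<'E'
from h import *
T=lambda u,v:(310+(u+.5)/5-.5,100+(v+.5)/5-.5)
S=lambda u,v:(225+(u+.5)/6-.5,155+(v+.5)/6-.5)
print("lid",tri([ray("top",T(288,216)),ray("scene",S(229,200))]))
print("tail mid",tri([ray("top",T(373,277)),ray("scene",S(262,97))]))
print("bolt A",tri([ray("top",T(131,443)),ray("scene",S(560,328))]))
print("bolt B",tri([ray("top",T(214,484)),ray("scene",S(558,239))]))
L=atz("top",T(288,216),75);t=atz("top",T(373,277),75);A=atz("top",T(131,443),17);B=atz("top",T(214,484),17)
print(L,t,A,B)
f=(A+B)/2-L; g=t-L
print(np.hypot(*f[:2]),np.hypot(*g[:2]),np.degrees([np.arctan2(f[1],f[0]),np.arctan2(g[1],g[0])]))
f=B-A;print(np.degrees(np.arctan2(f[1],f[0])))
E
```

```text
lid (array([ 571.5798827 , -272.45037631,   65.83381076]), [np.float64(0.6244619348631592), np.float64(0.624461934863197)])
tail mid (array([ 543.09664927, -310.52154716,   70.95597362]), [np.float64(0.6724765875055122), np.float64(0.6724765875056308)])
bolt A (array([ 472.01777073, -202.61283232,   14.19347806]), [np.float64(0.9889777098761102), np.float64(0.9889777098759888)])
bolt B (array([ 453.297924  , -242.31528046,   13.95130124]), [np.float64(0.8089344406401563), np.float64(0.808934440640153)])
[ 570.16834546 -272.0914461    75.        ] [ 542.94182101 -310.40235373   75.        ] [ 472.56148503 -203.13966846   17.        ] [ 453.71953347 -242.62774966   17.        ]
117.79795884382933 47.00009868796588 [ 155.30864667 -125.40037714]
-115.5083954455742
```

Run:
```python
from h import *
for a in [(247,241),(240,248),(175,229),(238,237)]:
  for b in [(470,72),(420,237),(476,80)]:
    print(a,b,*tri([ray("top",a),ray("scene",b)]))
for a in [(247,241),(240,248),(175,229),(238,237)]: print(a,[atz("top",a,z).round().tolist() for z in (100,200,300,400)])
import cv2
im=cv2.imread("pics/top0.png")[200:400,0:320]
cv2.imwrite("pics/mon.png",cv2.resize(im,None,fx=2.5,fy=2.5))
```

```text
(247, 241) (470, 72) [332.3029935  -58.56215037 417.76173765] [np.float64(28.425046856005448), np.float64(28.425046856005448)]
(247, 241) (420, 237) [344.66808439  -7.96576446  77.02929917] [np.float64(1.4822286987197677), np.float64(1.4822286987198723)]
(247, 241) (476, 80) [329.05866717 -52.79842871 407.68150521] [np.float64(33.11793102493187), np.float64(33.11793102493183)]
(240, 248) (470, 72) [327.08097968 -54.00671514 418.06077188] [np.float64(21.54175244855234), np.float64(21.54175244855232)]
(240, 248) (420, 237) [337.65046255  -0.51759095  81.15858601] [np.float64(9.115205951027187), np.float64(9.11520595102713)]
(240, 248) (476, 80) [323.61697746 -48.21956035 407.7124858 ] [np.float64(26.111846455852124), np.float64(26.111846455852127)]
(175, 229) (470, 72) [366.85653835   7.52293954 466.18032871] [np.float64(1.3191713926102584), np.float64(1.319171392610211)]
(175, 229) (420, 237) [395.15728317  78.08335333 223.07706326] [np.float64(32.09990217164725), np.float64(32.099902171647145)]
(175, 229) (476, 80) [364.24687738  13.45368093 457.39672395] [np.float64(4.942430089461163), np.float64(4.942430089461015)]
(238, 237) (470, 72) [339.5272717  -48.95730338 425.25983698] [np.float64(26.003837268642116), np.float64(26.003837268642194)]
(238, 237) (420, 237) [355.58174161   5.13883406 100.86444765] [np.float64(1.3125993582315785), np.float64(1.3125993582315394)]
(238, 237) (476, 80) [336.44172741 -43.16944982 415.43518198] [np.float64(30.55057066287161), np.float64(30.55057066287165)]
(247, 241) [[346.0, -14.0, 100.0], [348.0, -34.0, 200.0], [350.0, -55.0, 300.0], [353.0, -75.0, 400.0]]
(240, 248) [[331.0, 1.0, 100.0], [335.0, -21.0, 200.0], [339.0, -43.0, 300.0], [342.0, -65.0, 400.0]]
(175, 229) [[369.0, 144.0, 100.0], [369.0, 106.0, 200.0], [369.0, 69.0, 300.0], [368.0, 31.0, 400.0]]
(238, 237) [[355.0, 6.0, 100.0], [356.0, -16.0, 200.0], [357.0, -39.0, 300.0], [358.0, -62.0, 400.0]]
```

View pics/mon.png

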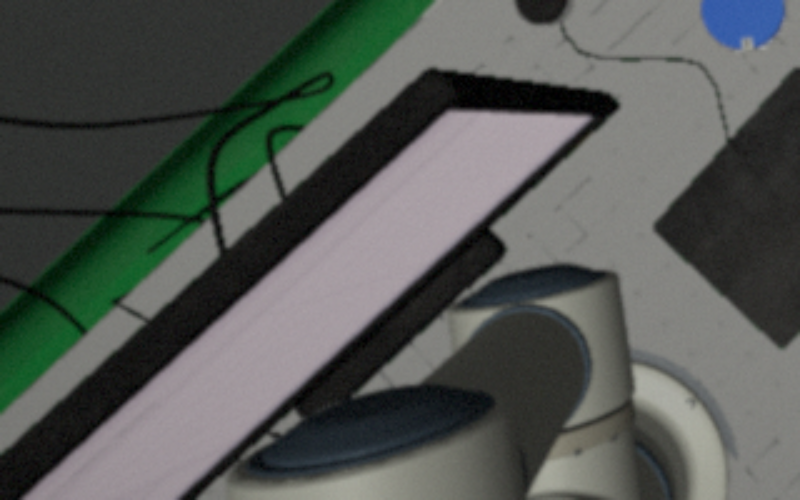

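Label bearing is about 234.6° in world axes and the stand front about 154.9°, so the canister must turn about 80° clockwise. First half of the approach, staying high, so I can check the clearance to the monitor.

```bash
python3 -m jog '0 0 -0.4 0.08 -0.038 0 0; 0 0 -0.8 0.16 -0.076 0 0; 0 0 -1.23 0.244 -0.115 0 0; 0 0 -1.23 0.244 -0.115 0 0; 0 0 -1.23 0.244 -0.115 0 0; 0 0 -1.23 0.244 -0.115 0 0; 0 0 -1.23 0.244 -0.115 0 0; 0 0 -1.23 0.244 -0.115 0 0; 0 0 -1.23 0.244 -0.115 0 0; 0 0 -1.23 0.244 -0.115 0 0; 0 0 -1.23 0.244 -0.115 0 0'
python3 - <<'E'
from rig import *
import cv2
for c in ["scene","top"]:
    cv2.imwrite(f"pics/{c}1.png",vision.camera(c)[:,:,::-1])
print(telemetry.get_state()["joint_positions"].round(3))
E
```

```text
t: 2.27
position: [353.7, -411.9, 231.3]
eef_rot: [[0.094, 0.996, 0.0], [0.996, -0.094, -0.0], [-0.0, 0.0, -1.0]]
ft_force: [0.1, -0.3, 0.5]
opening: 0.002
[-0.925 -0.063  1.386  0.     1.818 -0.823]
```

View pics/scene1.png

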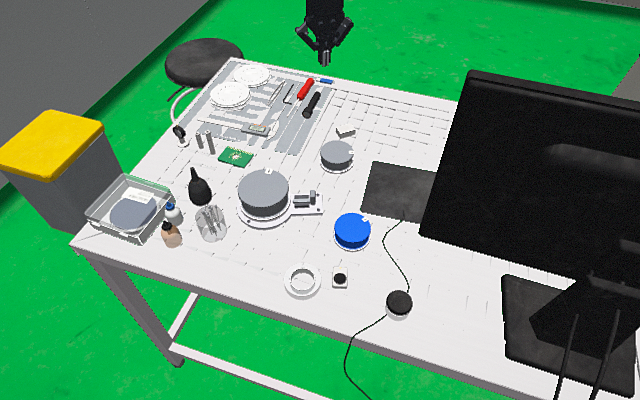

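View pics/top1.png

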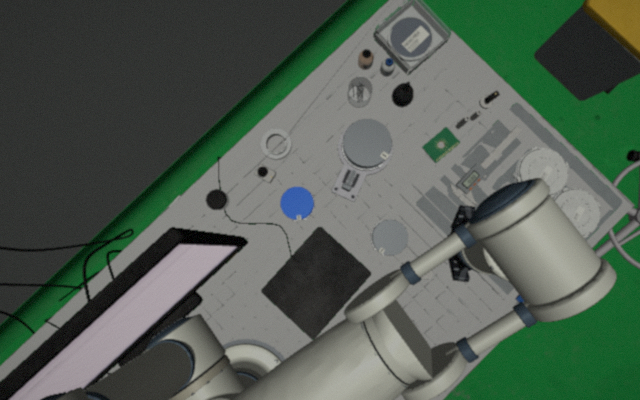

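The arm is clear of the monitor. I'll move over the start point on the lid's left side, with the tool's x axis pointing to the stand's front.

```bash
python3 -m jog '0 0 -0.4 0.06 0.06 0 0; 0 0 -0.8 0.12 0.12 0 0; 0 0 -1.23 0.19 0.192 0 0; 0 0 -1.23 0.19 0.192 0 0; 0 0 -1.23 0.19 0.192 0 0; 0 0 -1.23 0.19 0.192 0 0; 0 0 -1.23 0.19 0.192 0 0; 0 0 -1.23 0.19 0.192 0 0; 0 0 -1.23 0.19 0.192 0 0; 0 0 -1.23 0.19 0.192 0 0;0 0 -1.23 0.19 0.192 0.05 0;0 0 -1.23 0.19 0.192 0.08 0'
python3 - <<'E'
from rig import *
import cv2
for c in ["scene","top","wrist"]:
    cv2.imwrite(f"pics/{c}2.png",vision.camera(c)[:,:,::-1])
print(telemetry.get_state()["joint_positions"].round(3))
E
```

```text
t: 3.37
position: [564.6, -242.7, 153.5]
eef_rot: [[-0.904, 0.428, 0.006], [0.428, 0.904, -0.003], [-0.007, -0.0, -1.0]]
ft_force: [0.3, -0.6, -1.4]
opening: -0.004
[-0.462  0.127  1.342 -0.     1.682 -1.591]
```

View pics/scene2.png

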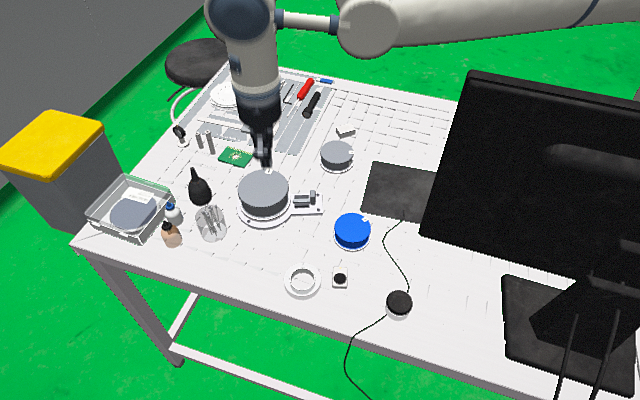

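View pics/wrist2.png

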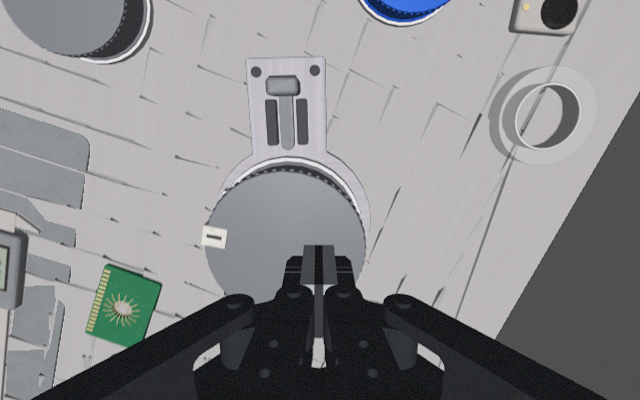

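The wrist picture shows the stand front upward, with bolts at (256,71) and (315,70), the latch at (284,85), the tail at (214,237) and the fingertips near (318,250). I'll refine the heading and centre from it.

Run:
```python
from h import *
import cv2
A=atz("wrist",(256,71),14);B=atz("wrist",(315,70),14)
print(A,B); d=A-B; print("axis from bolts",np.degrees(np.arctan2(d[1],d[0])))
im=cv2.imread("pics/wrist2.png"); 
cv2.imwrite("pics/w2c.png",cv2.resize(im[40:280,180:400],None,fx=2.5,fy=2.5,interpolation=cv2.INTER_CUBIC))
# lid boundary fit from points
for z in (70,72,75): 
  P=np.array([atz("wrist",p,z)[:2] for p in [(206,218),(364,222),(284,171),(240,183),(330,184)]])
  M=np.c_[2*P,np.ones(len(P))]; s=np.linalg.lstsq(M,(P**2).sum(1),rcond=None)[0]
  print(z,s[:2],np.sqrt(s[2]+s[0]**2+s[1]**2), atz("wrist",(214,237),z))
print(telemetry.get_state()["position"])
```

```text
[ 453.86463859 -243.12577354   14.        ] [ 472.41796765 -202.19292322   14.        ]
axis from bolts -114.38300789977957
70 [ 578.70615207 -275.32738251] 60.08720159451503 [ 545.24351028 -313.99713343   70.        ]
72 [ 577.94517191 -274.73354105] 59.542701845122814 [ 544.78576275 -313.05287343   72.        ]
75 [ 576.80370167 -273.84277887] 58.725952221025786 [ 544.09914145 -311.63648344   75.        ]
[ 560.80829597 -240.95294769  146.70297796]
```

View pics/w2c.png

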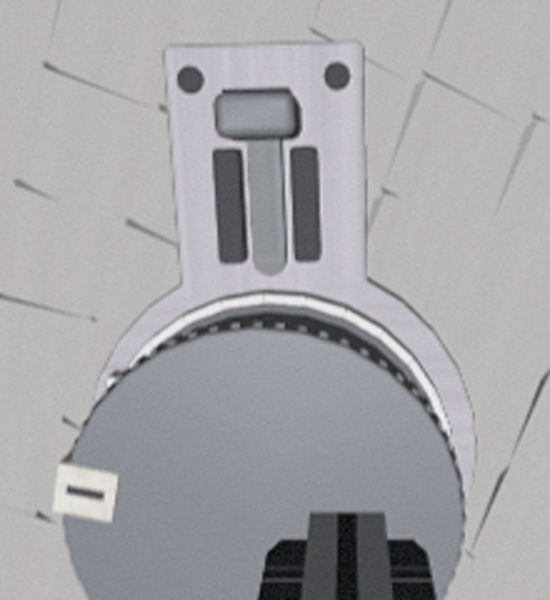

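```bash
python3 -m jog '0 0 0 0 0 0 0; 0 0 0 0 0 0 0; 0 0 0 0 0 0 0; 0 0 0 0 0 0 0'; python3 -m jog '0 0 0 0 0 0.03 0; 0 0 0 0 0 0.03 0; 0 0 0 0 0 0.03 0; 0 0 0 0 0 0.03 0;0 0 0 0 0 0.03 0; 0 0 0 0 0 0.03 0'
```

```text
t: 3.85
position: [564.2, -242.4, 154.4]
eef_rot: [[-0.905, 0.425, 0.004], [0.425, 0.905, -0.002], [-0.005, -0.0, -1.0]]
ft_force: [-0.5, 0.1, 0.6]
opening: -0.003
t: 4.35
position: [563.7, -242.1, 123.0]
eef_rot: [[-0.905, 0.425, 0.002], [0.425, 0.905, -0.001], [-0.002, -0.0, -1.0]]
ft_force: [0.7, 0.1, 0.1]
opening: 0.0
```

```bash
for i in 1 2 3; do python3 -m jog '0 0 0 0 0 0 0'|sed -n '1,2p;4p'; done;  python3 -m jog '0 0 0 0 0 0.03 0; 0 0 0 0 0 0.03 0; 0 0 0 0 0 0.03 0; 0 0 0 0 0 0.03 0;0 0 0 0 0 0.03 0; 0 0 0 0 0 0.03 0;0 0 0 0 0 0.03 0; 0 0 0 0 0 0.03 0'; for i in 1 2 3; do python3 -m jog '0 0 0 0 0 0 0'|sed -n '1,2p;4p'; done
```

```text
t: 4.43
position: [563.5, -242.0, 122.5]
ft_force: [-0.2, 1.1, 0.1]
t: 4.52
position: [563.4, -241.9, 122.1]
ft_force: [0.2, -0.3, -0.5]
t: 4.6
position: [563.3, -241.9, 121.7]
ft_force: [-0.1, 0.1, 0.4]
t: 5.27
position: [563.4, -242.0, 92.1]
eef_rot: [[-0.905, 0.425, 0.001], [0.425, 0.905, -0.0], [-0.001, 0.0, -1.0]]
ft_force: [0.1, 0.0, -0.4]
opening: -0.001
t: 5.35
position: [563.3, -241.9, 91.7]
ft_force: [-0.8, 0.6, 0.3]
t: 5.43
position: [563.2, -241.9, 91.5]
ft_force: [-0.9, 0.1, 0.8]
t: 5.52
position: [563.1, -241.8, 91.3]
ft_force: [0.3, 0.3, -0.2]
```

```bash
python3 -m jog '0 0 0 0 0 0.004 0; 0 0 0 0 0 0.008 0; 0 0 0 0 0 0.012 0; 0 0 0 0 0 0.013 0;0 0 0 0 0 0.013 0;0 0 0 0 0 0.013 0;0 0 0 0 0 0.013 0'; for i in 1 2 3; do python3 -m jog '0 0 0 0 0 0.001 0;0 0 0 0 0 0.001 0;0 0 0 0 0 0.001 0'|sed -n '1,2p;4p'; done
```

```text
t: 6.1
position: [563.2, -241.9, 78.4]
eef_rot: [[-0.905, 0.425, 0.0], [0.425, 0.905, -0.0], [-0.0, 0.0, -1.0]]
ft_force: [0.6, -0.2, 0.8]
opening: 0.002
t: 6.35
position: [563.2, -241.9, 77.4]
ft_force: [0.1, 0.6, 1.6]
t: 6.6
position: [563.0, -241.8, 76.2]
ft_force: [0.1, -0.9, 0.0]
t: 6.85
position: [563.1, -241.8, 75.1]
ft_force: [-0.1, 0.1, 0.2]
```

```bash
for i in 1 2; do python3 -m jog '0 0 0 0 0 0.0005 0;0 0 0 0 0 0.0005 0'|sed -n '1,2p;4p'; done; for i in 1 2 ; do python3 -m jog '0 0 0 0 0 0.0005 0;0 0 0 0 0 0.0005 0'|sed -n '2p;4p'; done
```

```text
t: 7.02
position: [563.1, -241.8, 74.7]
ft_force: [0.6, 0.1, -0.3]
t: 7.18
position: [563.1, -241.8, 74.1]
ft_force: [-0.9, 0.1, 0.1]
position: [563.1, -241.8, 73.7]
ft_force: [-1.0, -0.0, -0.3]
position: [563.1, -241.8, 73.2]
ft_force: [0.3, 0.5, 0.2]
```

```bash
python3 -m jog '0 0 0 0 0 0.0005 0;0 0 0 0 0 0.0005 0'|sed -n '1,2p;4p'
```

```text
t: 7.68
position: [563.1, -241.8, 72.7]
ft_force: [-0.1, -0.6, 1.7]
```

```bash
python3 -m jog '0 0 0 0 0 0.0003 0;0 0 0 0 0 0.0003 0'|sed -n '1,2p;4p'
```

```text
t: 7.85
position: [563.1, -241.8, 72.4]
ft_force: [-0.7, 0.4, -0.1]
```

```bash
python3 -m jog '0 0 0 0 0 0.0003 0;0 0 0 0 0 0.0003 0'|sed -n '1,2p;4p'
```

```text
t: 8.02
position: [563.1, -241.8, 72.1]
ft_force: [-0.8, 1.3, 0.2]
```

```bash
python3 -m jog '0 0 0 0 0 0.0004 0;0 0 0 0 0 0.0004 0'|sed -n '1,2p;4p'
```

```text
t: 8.18
position: [563.1, -241.8, 71.7]
ft_force: [0.4, 0.0, 0.4]
```

```bash
python3 -m jog '0 0 0 0 0 0.0004 0;0 0 0 0 0 0.0004 0'|sed -n '1,2p;4p'
```

```text
t: 8.35
position: [563.1, -241.8, 71.3]
ft_force: [-0.4, 0.3, 0.9]
```

```bash
python3 -m jog '0 0 0 0 0 0.0004 0;0 0 0 0 0 0.0004 0'|sed -n '1,2p;4p'
```

```text
t: 8.52
position: [563.1, -241.8, 70.9]
ft_force: [-0.1, 0.1, -0.4]
```

```bash
python3 -m jog '0 0 0 0 0 0.0003 0;0 0 0 0 0 0.0003 0'|sed -n '1,2p;4p'
```

```text
t: 8.68
position: [563.1, -241.8, 70.6]
ft_force: [-0.1, 0.9, -0.1]
```

```bash
python3 -m jog '0 0 0 0 0 0.0003 0;0 0 0 0 0 0.0003 0'|sed -n '1,2p;4p'
```

```text
t: 8.85
position: [563.1, -241.8, 70.3]
ft_force: [0.9, 0.3, 0.7]
```

```bash
python3 -m jog '0 0 0 0 0 0.0003 0;0 0 0 0 0 0.0003 0'|sed -n '1,2p;4p'
```

```text
t: 9.02
position: [563.1, -241.8, 70.2]
ft_force: [0.2, 0.2, 1.2]
```

```bash
python3 -m jog '0 0 0 0 0 0.0003 0;0 0 0 0 0 0.0003 0'|sed -n '1,2p;4p'
```

```text
t: 9.18
position: [563.2, -241.8, 70.2]
ft_force: [-1.3, 0.4, 2.6]
```

```bash
python3 -m jog '0 0 0 0 0 0.0003 0;0 0 0 0 0 0.0003 0'|sed -n '1,2p;4p'
```

```text
t: 9.35
position: [563.2, -241.8, 70.2]
ft_force: [-2.2, 1.5, 4.9]
```

```bash
python3 -m jog '0 0 0 0 0 0.0003 0;0 0 0 0 0 0.0003 0'|sed -n '1,2p;4p'
```

```text
t: 9.52
position: [563.2, -241.8, 70.1]
ft_force: [-2.8, 1.4, 6.0]
```

```bash
python3 -m jog '0 0 0 0 0 0.0002 0;0 0 0 0 0 0.0002 0;0 0 0 0 0 0.0002 0'|sed -n '1,2p;4p'; python3 -m jog '0 0 0 0 0 0 0;0 0 0 0 0 0 0'|sed -n '1,2p;4p'
python3 - <<'E'
from rig import telemetry
import numpy as np
print(telemetry.get_state()["position"])
E
```

```text
t: 9.77
position: [563.3, -241.8, 70.1]
ft_force: [-3.5, 2.1, 7.1]
t: 9.93
position: [563.3, -241.8, 70.1]
ft_force: [-2.6, 2.4, 6.8]
[ 563.2638283  -241.77318503   70.07406664]
```

```bash
python3 -m jog '0 0 0 -0.0011 0.0009 0 0;0 0 0 -0.0022 0.0016 0 0;0 0 0 -0.0033 0.0024 0 0;0 0 0 -0.0045 0.0031 0 0;0 0 0 -0.0045 0.0031 0 0'|sed -n '1,2p;4p';  python3 - <<'E'
from rig import *
import cv2
cv2.imwrite(f"pics/wrist3.png",vision.camera("wrist")[:,:,::-1])
E
```

```text
t: 10.35
position: [568.9, -241.3, 70.1]
ft_force: [-1.8, 1.1, 7.1]
```

View pics/wrist3.png

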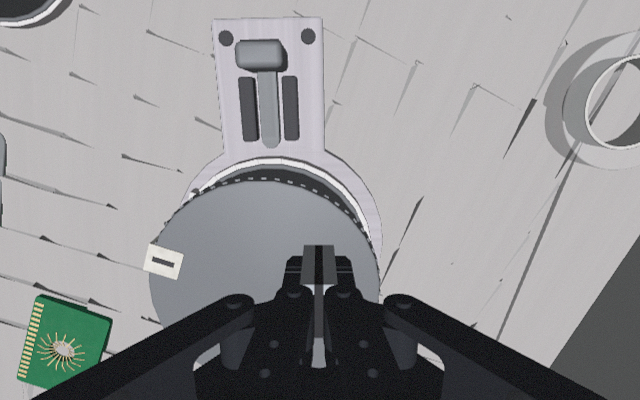

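```bash
cat >> h.py <<'E'
def ang(uv,z=70,C=(571.5,-272.5)):
    p=atz("wrist",uv,z); v=p[:2]-np.array(C); return p.round(1),np.hypot(*v).round(1),np.degrees(np.arctan2(v[1],v[0])).round(1)%360
E
python3 - <<'E'
from h import *
print(ang((164,261)), ang((224,38),13),ang((308,36),13),ang((259,54),46))
E
```

```text
(array([ 536.4, -305.2,   70. ]), np.float64(48.0), np.float64(222.9)) (array([ 451.8, -242.5,   13. ]), np.float64(123.4), np.float64(165.9)) (array([ 470.1, -201.2,   13. ]), np.float64(124.0), np.float64(144.9)) (array([ 472.5, -226. ,   46. ]), np.float64(109.4), np.float64(154.8))
```

The tail, now at (164,261), turned about 11° with the finger and did not slip. Next, the following 30°.

```bash
python3 -m jog '0 0 0 -0.0012 0.0006 0 0;0 0 0 -0.0024 0.0012 0 0;0 0 0 -0.0037 0.0017 0 0;0 0 0 -0.0049 0.0022 0 0;0 0 0 -0.0062 0.0026 0 0;0 0 0 -0.0075 0.003 0 0;0 0 0 -0.0088 0.0033 0 0;0 0 0 -0.0102 0.0036 0 0;0 0 0 -0.0115 0.0038 0 0;0 0 0 -0.0129 0.0039 0 0;0 0 0 -0.0142 0.004 0 0;0 0 0 -0.0156 0.004 0 0'|sed -n '1,2p;4p';  python3 - <<'E'
from rig import *
import cv2
cv2.imwrite(f"pics/wrist4.png",vision.camera("wrist")[:,:,::-1])
E
```

```text
t: 11.4
position: [584.6, -244.1, 70.1]
ft_force: [-1.8, 0.7, 7.1]
```

View pics/wrist4.png

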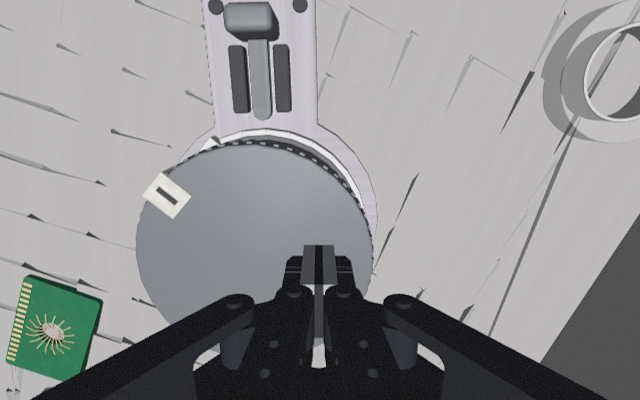

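Tail is now at (167,195), still rolling. Another 30°.

```bash
python3 -m jog '0 0 0 -0.0013 0 0 0;0 0 0 -0.0027 -0.0001 0 0;0 0 0 -0.004 -0.0003 0 0;0 0 0 -0.0054 -0.0005 0 0;0 0 0 -0.0068 -0.0008 0 0;0 0 0 -0.0081 -0.0011 0 0;0 0 0 -0.0094 -0.0015 0 0;0 0 0 -0.0107 -0.002 0 0;0 0 0 -0.012 -0.0025 0 0;0 0 0 -0.0132 -0.0031 0 0;0 0 0 -0.0144 -0.0037 0 0;0 0 0 -0.0156 -0.0043 0 0'|sed -n '1,2p;4p';  python3 - <<'E'
from rig import *
import cv2
cv2.imwrite(f"pics/wrist5.png",vision.camera("wrist")[:,:,::-1])
E
```

```text
t: 12.45
position: [597.1, -254.3, 70.1]
ft_force: [-2.6, 2.8, 6.9]
```

View pics/wrist5.png

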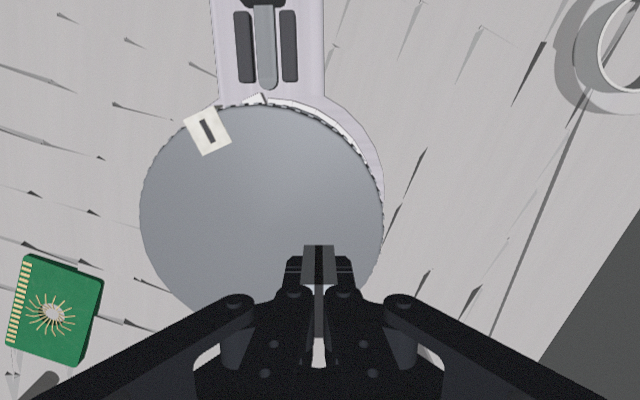

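Run:
```python
from h import *
print(ang((208,130))); p,q=ang((216,152))[0],ang((201,110))[0]; print(np.degrees(np.arctan2(*(q-p)[1::-1])))
a,b=ang((263,80),24)[0],ang((264,10),24)[0]; print(a,b)
for z in (65,70):
  P=np.array([atz("wrist",p,z)[:2] for p in [(141,210),(383,210),(262,104),(172,136),(346,142)]])
  M=np.c_[2*P,np.ones(len(P))]; s=np.linalg.lstsq(M,(P**2).sum(1),rcond=None)[0]
  print(z,s[:2],np.sqrt(s[2]+s[0]**2+s[1]**2))
```

```text
(array([ 521.7, -269.6,   70. ]), np.float64(49.9), np.float64(176.6))
170.21759296819272
[ 509.1 -245.3   24. ] [ 480.2 -229.6   24. ]
65 [ 571.57998478 -271.48308617] 56.16386929874606
70 [ 570.16428185 -269.84430418] 54.26962616145133
```

```bash
python3 -m jog '0 0 0 -0.0012 -0.0007 0 0;0 0 0 -0.0023 -0.0015 0 0;0 0 0 -0.0034 -0.0023 0 0;0 0 0 -0.0044 -0.0032 0 0;0 0 0 -0.0054 -0.0041 0 0;0 0 0 -0.0064 -0.0051 0 0;0 0 0 -0.0075 -0.0063 0 0;0 0 0 -0.0075 -0.0063 0 0;0 0 0 -0.0075 -0.0063 0 0'|sed -n '1,2p;4p';  python3 - <<'E'
from rig import *
import cv2
cv2.imwrite(f"pics/wrist6.png",vision.camera("wrist")[:,:,::-1])
E
```

```text
t: 13.25
position: [601.5, -263.2, 70.1]
ft_force: [0.7, 2.2, 6.2]
```

View pics/wrist6.png

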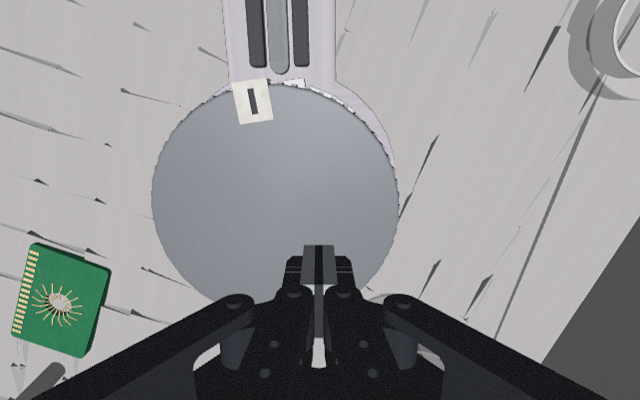

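Run:
```python
from h import *
for C in [(571.5,-272.5),(570.5,-271)]: print(ang((253,101),70,C), ang((279,70),24,C),ang((276,5),24,C))
P=np.array([atz("wrist",p,70)[:2] for p in [(152,197),(398,197),(172,134),(378,134),(210,101),(340,98)]])
M=np.c_[2*P,np.ones(len(P))]; s=np.linalg.lstsq(M,(P**2).sum(1),rcond=None)[0]
print(s[:2],np.sqrt(s[2]+s[0]**2+s[1]**2), ang((253,101),70,s[:2]))
```

```text
(array([ 523.7, -256. ,   70. ]), np.float64(50.5), np.float64(161.0)) (array([ 512.6, -244.3,   24. ]), np.float64(65.3), np.float64(154.4)) (array([ 485.1, -231.9,   24. ]), np.float64(95.4), np.float64(154.8))
(array([ 523.7, -256. ,   70. ]), np.float64(49.1), np.float64(162.3)) (array([ 512.6, -244.3,   24. ]), np.float64(63.8), np.float64(155.2)) (array([ 485.1, -231.9,   24. ]), np.float64(93.9), np.float64(155.4))
[ 569.48022747 -268.59890731] 54.21109426821087 (array([ 523.7, -256. ,   70. ]), np.float64(47.4), np.float64(164.6))
```

Run:
```python
import cv2
im=cv2.imread("pics/wrist6.png")[30:150,190:350]
cv2.imwrite("pics/w6c.png",cv2.resize(im,None,fx=5,fy=5,interpolation=cv2.INTER_CUBIC))
```

```text
(no output)
```

View pics/w6c.png

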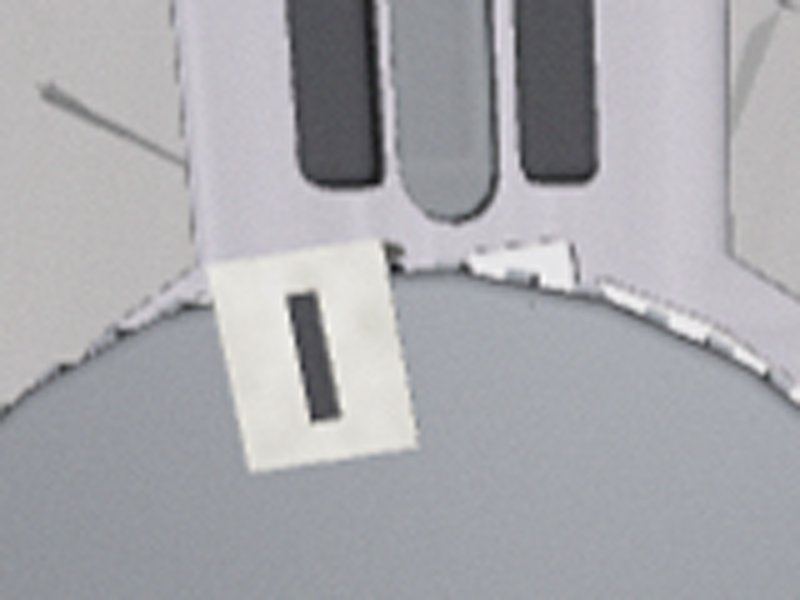

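Run:
```python
from h import *
f=lambda u,v:(190+u/5-.4,30+v/5-.4)
def dr(a,b,z): d=atz("wrist",a,z)-atz("wrist",b,z); return np.degrees(np.arctan2(d[1],d[0]))
print("line",dr(f(302,292),f(327,418),70),"left",dr(f(210,265),f(252,470),70),"right",dr(f(382,245),f(416,446),70))
print("tongue",dr(f(180,0),f(196,250),12),dr(f(728,0),f(728,245),12),"bolts earlier")
```

```text
line 163.47056961825857 left 163.03514198465734 right 162.5739935398838
tongue 154.434823911119 155.68574773131738 bolts earlier
```

Three edges of the tail give a label heading of about 163°, against 155.1° for the stand axis, so about 8° remain.

```bash
python3 -m jog '0 0 0 -0.0007 -0.0008 0 0;0 0 0 -0.0014 -0.0017 0 0;0 0 0 -0.002 -0.0025 0 0;0 0 0 -0.0026 -0.0034 0 0;0 0 0 -0.0026 -0.0034 0 0;0 0 0 -0.0026 -0.0034 0 0;0 0 0 -0.0026 -0.0034 0 0'|sed -n '1,2p;4p';  python3 - <<'E'
from rig import *
import cv2
im=vision.camera("wrist")[:,:,::-1]
cv2.imwrite(f"pics/wrist7.png",im)
cv2.imwrite("pics/w7c.png",cv2.resize(im[30:150,190:350],None,fx=5,fy=5,interpolation=cv2.INTER_CUBIC))
E
```

```text
t: 13.88
position: [602.4, -267.3, 70.1]
ft_force: [-1.1, 2.0, 6.0]
```

View pics/w7c.png

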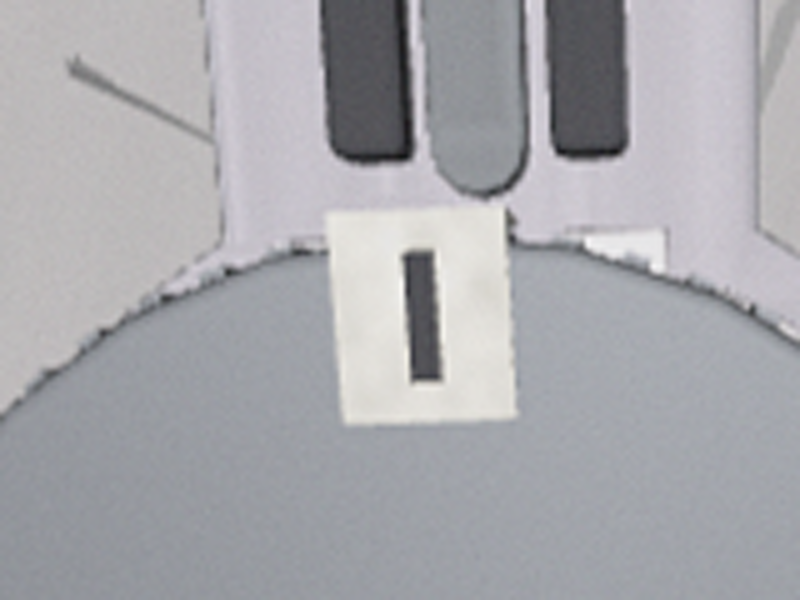

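Run:
```python
from h import *
f=lambda u,v:(190+u/5-.4,30+v/5-.4)
def dr(a,b,z): d=atz("wrist",a,z)-atz("wrist",b,z); return np.degrees(np.arctan2(d[1],d[0]))
print("line",dr(f(417,250),f(428,382),70),"left",dr(f(328,214),f(344,424),70),"right",dr(f(507,208),f(517,416),70))
print("tongue",dr(f(208,0),f(223,240),12),dr(f(758,0),f(757,225),12))
t=atz("wrist",f(422,315),70); n=[atz("wrist",f(475,z),22) for z in(20,180)]
u=np.array([np.cos(np.radians(155.1)),np.sin(np.radians(155.1))]); l=np.array([-u[1],u[0]])
for q in (t,*n,atz("wrist",f(482,20),12),): print(q, q[:2]@u,q[:2]@l)
P=[atz("wrist",f(*p),12) for p in [(208,0),(758,0),(223,240),(757,225)]]; print([(p[:2]@l).round(1) for p in P])
```

```text
line 157.7449705858151 left 156.48084426672563 right 156.49531088033558
tongue 154.61643419565428 155.70049179690938
[ 525.3898537  -250.95196369   70.        ] -582.2114861160552 6.416532150421546
[ 498.99150384 -237.97523777   22.        ] -552.8033545375325 5.760721286065802
[ 512.62216084 -244.84569702   22.        ] -568.0596697787679 6.253535463411936
[ 497.44219641 -237.41108733   12.        ] -551.1605369671854 5.901325921910882
[np.float64(35.2), np.float64(-23.7), np.float64(35.4), np.float64(-24.0)]
```

The label is within about 1.5° and 0.5 mm of the latch line. A 1° nudge, then a gentle lift.

```bash
python3 -m jog '0 0 0 -0.0003 -0.0005 0 0;0 0 0 -0.0003 -0.0005 0 0;0 0 0 -0.0003 -0.0005 0 0;0 0 0 -0.0003 -0.0005 -0.0005 0;0 0 0 -0.0003 -0.0005 -0.001 0;0 0 0 -0.0003 -0.0005 -0.002 0;0 0 0 -0.0003 -0.0005 -0.004 0;0 0 0 -0.0003 -0.0005 -0.01 0;0 0 0 -0.0003 -0.0005 -0.04 0;0 0 0 -0.0003 -0.0005 -0.07 0;0 0 0 -0.0003 -0.0005 -0.07 0'|sed -n '1,2p;4p'; 
python3 -m jog '0 0 0 0.04 0.0 -0.02 0;0 0 0 0.04 0 -0.02 0;0 0 0 0.04 0 -0.02 0;0 0 0 0.04 0 -0.02 0;0 0 0 0.04 0 -0.02 0;0 0 0 0.04 0 -0.02 0;0 0 0 0.04 0 -0.02 0;0 0 0 0.04 0 -0.02 0'
python3 - <<'E'
from rig import *
import cv2
im=vision.camera("wrist")[:,:,::-1]
cv2.imwrite(f"pics/wrist8.png",im)
E
```

```text
t: 14.85
position: [603.8, -269.4, 147.0]
ft_force: [0.4, -0.0, 1.3]
t: 15.52
position: [565.7, -251.2, 158.7]
eef_rot: [[-0.905, 0.425, -0.0], [0.425, 0.905, 0.0], [0.0, 0.0, -1.0]]
ft_force: [0.1, 0.2, 0.6]
opening: -0.002
```

View pics/wrist8.png

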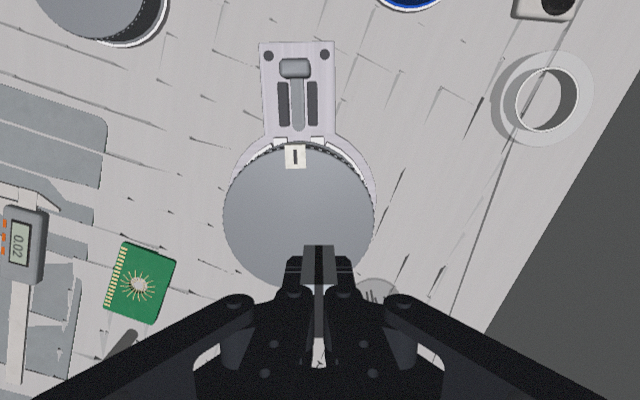

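The canister sits level, and from above the tail at (295,156) is in line with the latch at (297,120). I'll move out in front of the latch for a better look.

```bash
python3 -m jog '0 0 0 0.04 -0.006 0 0;0 0 0 0.08 -0.01 0 0;0 0 0 0.12 -0.016 0 0;0 0 0 0.136 -0.016 0 0;0 0 0 0.136 -0.016 0 0;0 0 0 0.136 -0.016 0 0;0 0 0 0.136 -0.016 0 0;0 0 0 0.136 -0.016 0 0;0 0 0 0.136 -0.016 0 0'
python3 - <<'E'
from rig import *
import cv2
im=vision.camera("wrist")[:,:,::-1]
cv2.imwrite(f"pics/wrist9.png",im)
im=vision.camera("scene")[:,:,::-1]
cv2.imwrite("pics/scene9.png",cv2.resize(im[100:240,200:360],None,fx=5,fy=5,interpolation=cv2.INTER_CUBIC)[:600])
E
```

```text
t: 16.32
position: [436.2, -208.1, 158.7]
eef_rot: [[-0.905, 0.425, -0.0], [0.425, 0.905, 0.0], [0.001, 0.0, -1.0]]
ft_force: [-0.9, -0.0, -0.5]
opening: -0.004
```

View pics/wrist9.png

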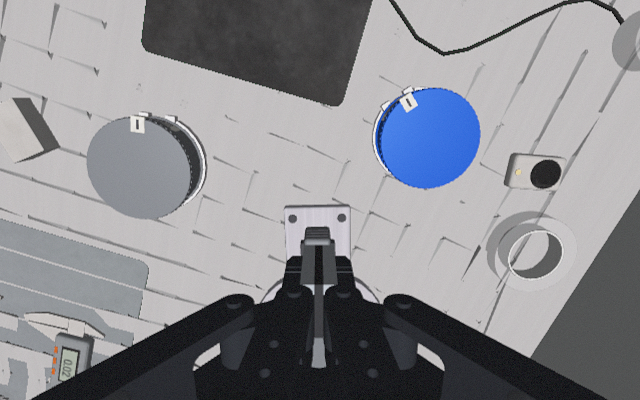

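View pics/scene9.png

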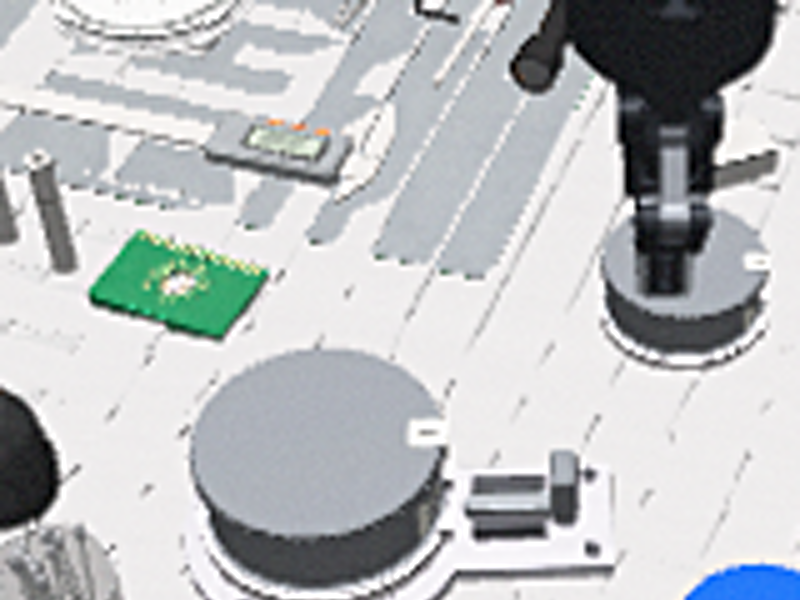

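```bash
python3 -m jog '0 0 0 0 0 0.04 0;0 0 0 0 0 0.08 0;0 0 0 0 0 0.11 0;0 0 0 0 0 0.126 0;0 0 0 0 0 0.126 0;0 0 0 0 0 0.126 0;0 0 0 0 0 0.126 0;0 0 0 0 0 0.126 0'
python3 - <<'E'
from rig import *
import cv2
im=vision.camera("wrist")[:,:,::-1]
cv2.imwrite(f"pics/wrist10.png",im)
im=vision.camera("scene")[:,:,::-1]
cv2.imwrite("pics/scene10.png",cv2.resize(im[120:240,220:360],None,fx=5,fy=5,interpolation=cv2.INTER_CUBIC)[:600])
E
```

```text
t: 17.08
position: [436.9, -208.5, 35.3]
eef_rot: [[-0.905, 0.425, 0.003], [0.425, 0.905, -0.002], [-0.004, -0.0, -1.0]]
ft_force: [0.3, 0.3, 0.7]
opening: 0.002
```

View pics/scene10.png

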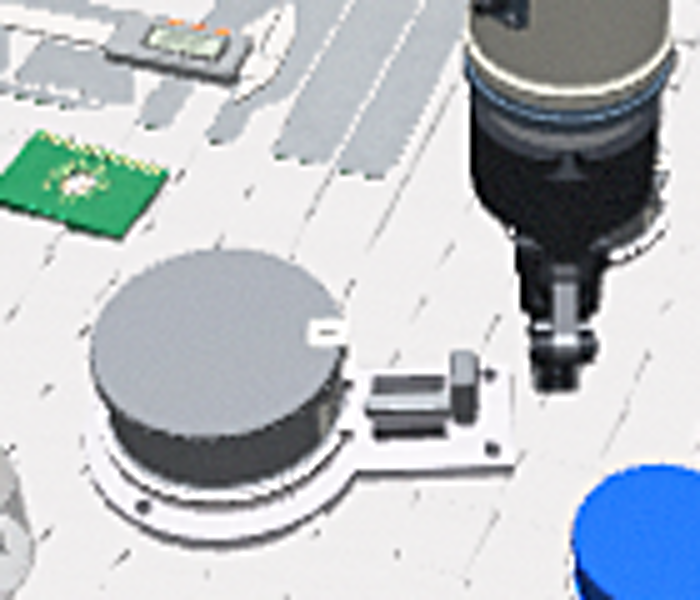

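View pics/wrist10.png

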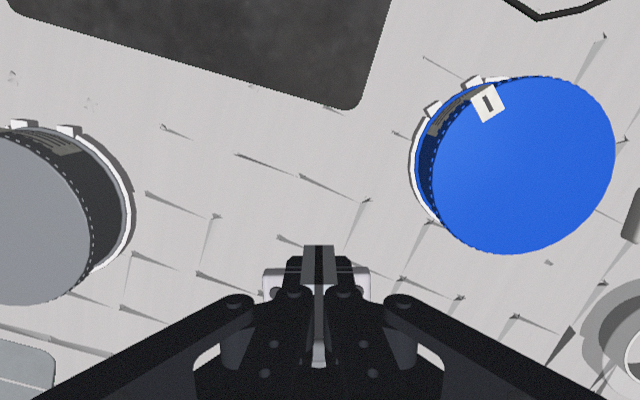

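Fingertips are in front of the thumb piece and centred on the tongue. I'll approach and then push in small steps.

```bash
python3 -m jog '0 0 0 -0.005 0 0 0;0 0 0 -0.01 0 0 0;0 0 0 -0.015 0 0 0;0 0 0 -0.018 0 0 0;0 0 0 -0.018 0 0 0;0 0 0 -0.018 0 0 0;0 0 0 -0.018 0 0 0'|sed -n '1,2p;4p'
for i in 1 2 3; do python3 -m jog '0 0 0 -0.001 0 0 0;0 0 0 -0.002 0 0 0;0 0 0 -0.002 0 0 0'|sed -n '1,2p;4p'; done
```

```text
t: 17.77
position: [451.8, -215.4, 32.8]
ft_force: [-1.0, 0.1, 0.1]
t: 18.02
position: [453.8, -216.4, 33.0]
ft_force: [0.4, 0.8, 0.1]
t: 18.27
position: [455.7, -217.2, 33.0]
ft_force: [0.3, -0.3, -0.1]
t: 18.52
position: [457.5, -218.1, 33.0]
ft_force: [0.5, -0.1, -0.4]
```

```bash
for i in 1 2 3 ; do python3 -m jog '0 0 0 -0.001 0 0 0;0 0 0 -0.002 0 0 0;0 0 0 -0.002 0 0 0'|sed -n '1,2p;4p'; done
```

```text
t: 18.77
position: [459.1, -218.8, 32.9]
ft_force: [-0.5, -0.2, 0.9]
t: 19.02
position: [461.0, -219.7, 32.9]
ft_force: [-1.5, -0.4, -0.1]
t: 19.27
position: [462.9, -220.6, 32.9]
ft_force: [-0.3, 0.4, -0.2]
```

```bash
for i in 1 2 ; do python3 -m jog '0 0 0 -0.001 0 0 0;0 0 0 -0.002 0 0 0;0 0 0 -0.002 0 0 0'|sed -n '1,2p;4p'; done
```

```text
t: 19.52
position: [464.7, -221.4, 33.0]
ft_force: [-0.4, 0.6, 0.7]
t: 19.77
position: [466.5, -222.3, 32.9]
ft_force: [0.1, 1.8, -0.2]
```

Run:
```python
from rig import *
import cv2
im=vision.camera("scene")[:,:,::-1]
cv2.imwrite("pics/scene11.png",cv2.resize(im[140:240,230:350],None,fx=6,fy=6,interpolation=cv2.INTER_CUBIC)[:600])
print(telemetry.get_state()["ft_force"])
```

```text
[-0.50907622  0.0695182   0.09158325]
```

View pics/scene11.png

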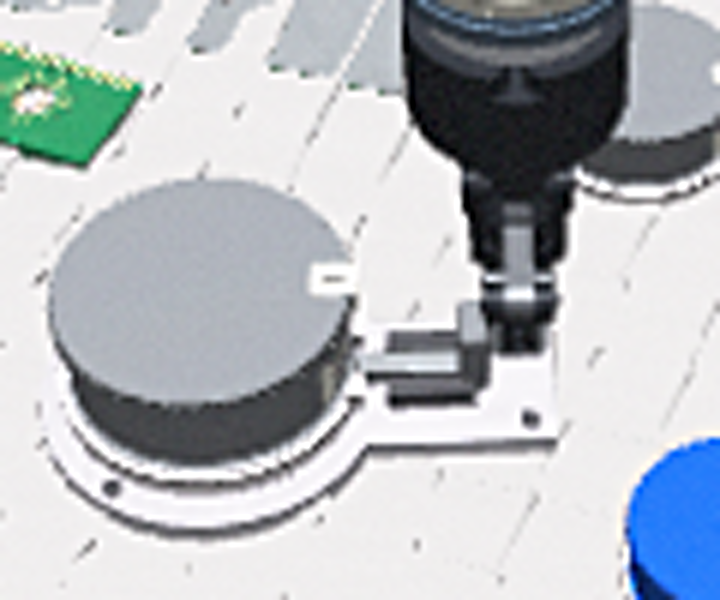

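The latch seems to have begun moving (thumb piece at about 308.7 px, from 312.6). I'll keep pushing while watching the force.

```bash
for i in 1 2 ; do python3 -m jog '0 0 0 -0.001 0 0 0;0 0 0 -0.0015 0 0 0;0 0 0 -0.0015 0 0 0'|sed -n '1,2p;4p'; done
```

```text
t: 20.07
position: [467.8, -222.9, 32.9]
ft_force: [-0.2, 1.4, -0.0]
t: 20.32
position: [469.2, -223.5, 32.9]
ft_force: [-0.5, 0.8, 0.1]
```

```bash
for i in 1 2 ; do python3 -m jog '0 0 0 -0.001 0 0 0;0 0 0 -0.001 0 0 0;0 0 0 -0.001 0 0 0'|sed -n '1,2p;4p'; done
```

```text
t: 20.57
position: [470.1, -224.0, 33.0]
ft_force: [-0.3, 1.2, -0.1]
t: 20.82
position: [471.0, -224.4, 33.0]
ft_force: [0.0, 1.4, 0.8]
```

```bash
for i in 1 ; do python3 -m jog '0 0 0 -0.001 0 0 0;0 0 0 -0.001 0 0 0;0 0 0 -0.001 0 0 0'|sed -n '1,2p;4p'; done
```

```text
t: 21.07
position: [471.5, -224.7, 32.9]
ft_force: [-2.7, 2.9, 0.7]
```

```bash
for i in 1 2; do python3 -m jog '0 0 0 -0.0006 0 0 0;0 0 0 -0.0006 0 0 0;0 0 0 -0.0006 0 0 0'|sed -n '1,2p;4p'; done;  python3 - <<'E'
from rig import *
import cv2
im=vision.camera("scene")[:,:,::-1]
cv2.imwrite("pics/scene12.png",cv2.resize(im[140:240,230:350],None,fx=6,fy=6,interpolation=cv2.INTER_CUBIC)[:600])
E
```

```text
t: 21.32
position: [471.6, -224.7, 32.9]
ft_force: [-4.9, 3.0, 2.6]
t: 21.57
position: [471.6, -224.7, 32.9]
ft_force: [-8.4, 4.7, 3.9]
```

View pics/scene12.png

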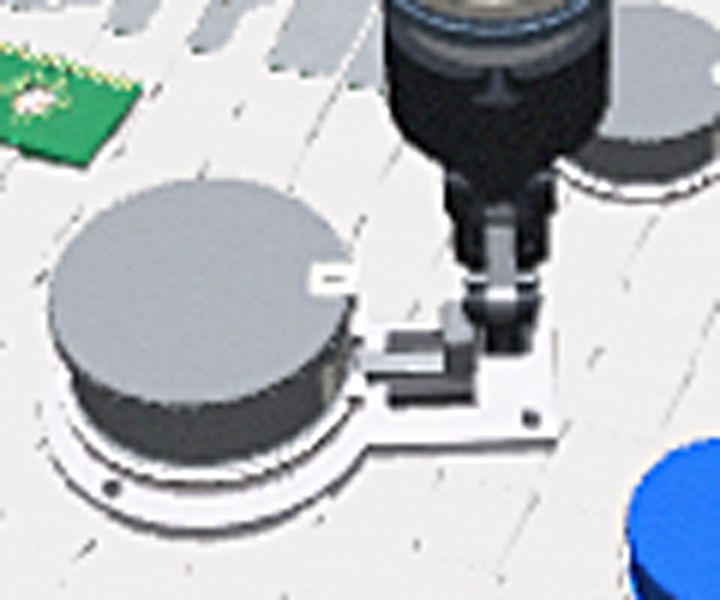

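```bash
python3 - <<'E'
from h import *
a=atz("scene",(220+463/5-.4,120+356/5-.4),46); b=atz("scene",(230+460/6-.4,140+308/6-.4),46)
print(a,b,np.linalg.norm(a-b))
E
python3 -m jog '0 0 0 0.002 0 0 0;0 0 0 0.005 0 0 0;0 0 0 0.015 0 0 0;0 0 0 0.03 0 0 0;0 0 0 0.03 0 0 0;0 0 0 0.03 0 0 0;0 0 0 0.03 0 -0.03 0;0 0 0 0.03 0 -0.07 0;0 0 0 0.03 0 -0.11 0;0 0 0 -0.01 0 -0.15 0;0 0 0 -0.04 0 -0.15 0;0 0 0 -0.04 0 -0.15 0'
python3 -m jog '0 0 0 -0.04 0.05 0 0;0 0 0 -0.08 0.09 0 0;0 0 0 -0.09 0.09 0 0;0 0 0 -0.09 0.09 0 0;0 0 0 -0.09 0.09 0 0;0 0 0 -0.09 0.09 0 0;0 0 0 -0.09 0.09 0 0'
python3 - <<'E'
from rig import *
import cv2
im=vision.camera("wrist")[:,:,::-1]
cv2.imwrite(f"pics/wrist13.png",im)
im=vision.camera("scene")[:,:,::-1]
cv2.imwrite("pics/scene13.png",cv2.resize(im[140:240,230:350],None,fx=6,fy=6,interpolation=cv2.INTER_CUBIC)[:600])
E
```

```text
[ 470.54337862 -232.31605838   46.        ] [ 482.62061023 -237.81540473   46.        ] 13.27035544047253
t: 22.62
position: [515.1, -245.5, 183.6]
eef_rot: [[-0.905, 0.425, 0.004], [0.425, 0.905, -0.002], [-0.005, -0.0, -1.0]]
ft_force: [-1.0, 0.7, -2.4]
opening: 0.002
t: 23.2
position: [628.4, -199.8, 183.8]
eef_rot: [[-0.905, 0.426, 0.001], [0.426, 0.905, -0.001], [-0.001, -0.0, -1.0]]
ft_force: [0.2, 0.5, 0.9]
opening: 0.003
```

View pics/scene13.png

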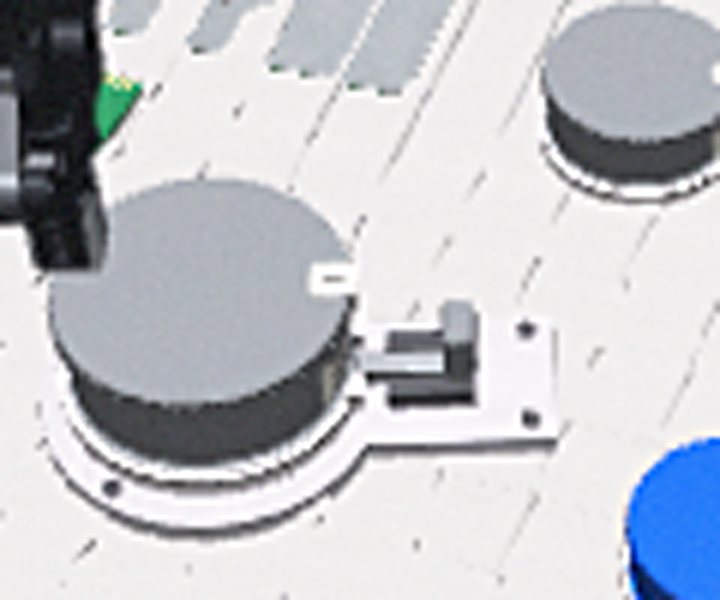

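View pics/wrist13.png

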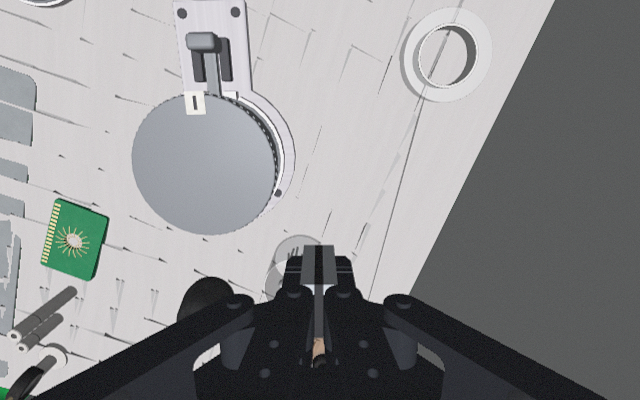

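The latch has moved about 13.3 mm by measurement. In the wrist picture its nose (212,92) goes under the canister beside the tail (195,102), and the gripper is clear. Handing in.

```bash
python3 -m jog '0 0 0 0 0 0 0;0 0 0 0 0 0 0;0 0 0 0 0 0 0' | tail -2; python3 -c "
from rig import hand_in
print(hand_in())"
```

```text
ft_force: [0.3, 0.6, -0.5]
opening: -0.002
the job is handed in; nothing more can be done
None
```

I rolled the large grey canister about 80° clockwise with a fingertip on its lid, then pushed the latch to its stop, backed off and handed the job in. The run took about 23 s of the 72 s; no verdict was reported.

- **Rolling:** I pressed about 31 mm from the lid's centre. The readings I took stayed at or below about 8 N (limit 15 N).
- **Label:** before the last 1° nudge, the tail's edges read about 1.6° off the stand's axis and its middle about 0.5 mm off the latch line. I did not measure the angle again after that; later pictures showed the tail in line with the latch.
- **Latch:** it slid until it met a hard stop, where I pushed with about 10 N (limit 20 N). It stopped at the position expected for fully home. The scene camera put its travel at 13.3 mm, against the 14 mm nominal and the 11.5 mm needed. It would have stopped after about 5 mm if the nose had missed the slot.
- **Final pictures:** the canister sat level on the stand, the gripper was clear of everything, and the roll and card I could see looked undisturbed. The loupe, jar and block were out of those views, and I did not measure any of the other things again.

Two checks disagreed:
- **Lid centre:** the wrist camera's circle fit to the lid was up to about 4 mm off the two-camera measurement, so I aligned the label by the direction of the tail's edges instead.
- **Lid height:** I first estimated about 72 mm, but contact came at 70.1 mm, which means the stand sits almost on the desk.

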